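# Free the slide's brake and run the carriage to the red stop

### The arm

A 6-joint arm with a two-finger parallel gripper is mounted at the origin on the work surface. World frame = base frame: x ahead of the robot, y to its left, z up, the work surface at z = 0. Lengths are in m, angles in rad, forces in N, time in s.
With the tool pointing down it reaches from about 0.25 to 0.725 m from the base axis. Payload 9.7 kg.
Tool frame: the origin (TCP) lies at the very end of the fingers, on their centre line; the grasp point (between the pads) lies 19 mm behind it; z points along the fingers, y is the direction in which the jaws open and shut (so a half turn about z gives the same grasp; the last joint's range is limited). The gripper opens to 85 mm and grips with 20 to 120 N. Pads are 22 mm wide; open, the fingers measure 114 mm over their backs; the gripper's body (76 mm by 85 mm) begins 54 mm behind the grasp point. The pads swing forward as they close: fully open they stand 13 mm farther back than shut.
Start: joints at [-1.147, 0.087, 0.176, 1.66, 0, 1.571], TCP at [0.226, -0.501, 0.231] pointing down, gripper open.
Joint ranges: [-3.13, 3.13], [-0.85, 1.81], [-1.15, 1.24], [-2.2, 2.28], [-1.44, 1.52], [-3.14, 3.14]. Speed limits (rad/s): [2.22, 2.22, 2.57, 3.14, 3.14, 3.14].

### API

Orientations are given as a unit quaternion [x, y, z, w].
In Python, from rig import manip gives the robot as it stands.
- The arm moves only by the tool play_rows, never from a script. Its argument "deltas" is text: rows parted by semicolons, each of 5 numbers parted by spaces: the shift along the tool's x, y, z in mm, then the turn about the tool's z in rad, then the closure in counts, from 0 (fully open) to 255 (shut). In form: tx ty tz yaw fingers; .... A call has 1 to 10 rows; each row shifts and turns the pose as measured when the row begins, along the tool's axes as they then stand; what a row does not reach is not made up. A row lasts 1/12 s, in which the tool goes at most 41.7 mm and 7.16 degrees, less where a joint would pass 70% of its speed; a pose out of reach is approached as far as the arm can. A call is refused whole if a number of a shift passes 41.7 or a number of a turn 0.125, either way. A call with a gripper value outside its range is refused whole. The fingers move at their own pace and stop on an object; "newtons" is the grip in N (left out, the last holds). Time passes only in rows, so rows that do not move let the fingers close. It gives the time, the measured TCP pose, the force and the opening at its end, in the units of the state.
- manip.sense(): the state, without advancing time (a new reading comes with each control period).
- manip.capture(name): name is "scene" or "top" or "wrist"; returns a dict with "image" (384x512x3 uint8, red, green, blue), "intrinsics" (3x3 intrinsics, pixels), "pose" (4x4, takes a point from camera to world coordinates). Camera axes: x right, y down, z forward; pixel columns grow to the right and rows downward; lengths in m; the calibration is good to about 2 mm. A picture is of the moment at which its call begins. There is no depth.
- manip.hand_in(): hands the job in, once; it reports no verdict.
The state is a dict: "clock": time; "qpos": joint angles; "dq": joint speeds; "tau": joint torques, N m; "position": TCP position; "tcp_rot": TCP orientation; "ft_force": force on the tool from outside, world axes, zero at the start; "ft_torque": the same for the moment, N m; "grip_width": finger opening in m.
Only numpy, scipy, OpenCV 4.12 (cv2) and the standard library are available. Lean on these libraries where they do the work, as an engineer would, in place of code of your own. Each camera call takes 0.05 s, during which the arm holds its last target. There are 200 camera calls.

### The job

Bring the brass bush on the bench slide to its measuring position: with the fingertips press down the green pad in the middle of the carriage to free its brake, keep it pressed while you push the carriage along the rail until it meets the red stop, then let the pad come up so that the brake holds the carriage there. Never drag the carriage while the pad is up. The bush stays standing in its nest on the carriage, and nothing is picked up, knocked over or shifted among the other things on the bench.

Things in the scene. Friction and masses are not known exactly. Their poses are not given: they have to be found in the camera images.
- slide: Fixed bench slide: black bed 150 x 460 mm, 20 mm high, with an aluminium rail (top 32 mm above the table) along its middle and a white scale strip on the robot's side. Origin on the table under the middle of the rail; its y axis runs along the rail (460 mm), z up. Black end caps (45 mm high) at y = +-225 mm. Its place and yaw vary.
- carriage_mid (a point): Middle of the grey carriage on the rail, on its deck 48 mm above the table; axes as the slide's. 80 mm long along the rail (y); deck from x = -36 to +89 mm. Two aluminium cheeks, 12 mm thick (y), 50 mm wide (x), at its ends: inner faces y = +-28 mm, tops 66 mm above the table. The 56 mm well between them, open at the sides, holds the green pad; the bush stands at +x.
- pad_top (a point): Middle of the top face of the green release pad, in the middle of the carriage between the cheeks: 40 mm (x) by 50 mm (y), 56 mm above the table when up, so 10 mm below the cheek tops.
- release (a joint): How far the pad is pressed, m: about 0 up (brake on), 0.007 fully down. A spring: the force rises to about 6 N at 3 mm, where the brake lets go, and 8.5 N takes it fully down; it springs back up when let go. From 4 mm down the carriage runs freely (about 1 to 2 N); with the pad up the brake's friction holds it against about 12 N.
- carriage (a joint): Travel of the carriage along the slide's +y axis from where it stood at the start, m (0 at the start).
- red_stop_top (a point): Middle of the top of the red stop, the goal: a block clamped over the rail, 60 mm (x) by 24 mm (y, along the rail), top 50 mm above the table. It may be on either side of the carriage. When the carriage meets it the centres are 52 mm apart.
- black_stop_top (a point): Middle of the top of the black stop, same size as the red one, on the other side of the carriage. Not the goal.
- bush: Loose brass turned bush standing on the carriage, 26 mm diameter at the foot, 20 mm above, 30 mm high, 90 g. Origin in the centre of its underside, z along its axis. Top 78 mm above the table.
- nest (a point): Middle of the floor of the bush's nest on the carriage deck, 62 mm beyond the pad's middle in the slide's +x; a square black rim, 34 mm inside, 5 mm high.
- spare_bush: Loose bystander: a second brass bush, 26 mm diameter, 30 mm high, standing on the table near the slide. Origin in the centre of its underside.
- ring_gauge: Loose bystander: steel ring gauge, 56 mm outside, 28 mm bore, 18 mm high, flat on the table near the slide. Origin in the centre of its underside.
- loupe: Loose bystander: black eyepiece loupe, 44 mm diameter, 40 mm high, on the table. Origin in the centre of its underside.
- gauge_block: Loose bystander: steel gauge block, 35 x 9 mm, 30 mm high, on edge on the table. Origin in the centre of its underside.
- jar: Loose bystander: small jar with a white cap, 54 mm diameter, 75 mm high. Origin in the centre of its underside.
- driver: Loose bystander: screwdriver with a red handle, 150 mm long, lying on the table along its x axis.
Mind the look-alikes: they are no part of the job. Leave any purple look-alike of the bush alone.

How it is judged:
By the outcome, as a careful person would: the job done as asked, in the order asked, and still so for the second after the job is handed in, with the robot touching nothing.
It also fails if it takes over 32 s, if anything falls off the work surface, if the arm or the gripper's body presses on something with over 40 N, if the wrist force passes 120 N, or if a joint passes its speed limit or range.

## Working session

There is one attempt and no reset: what is moved stays moved. The work goes in short steps, Python scripts to look and compute and a tool call to move; the robot and the scene stay as the last step left them, time stands still between calls to the robot, and variables do not carry over. Pictures are saved under pics/ and viewed, about 8 in all and at most 12, crops included, and the job is handed in when it is done.

Besides the shell and the picture viewer there is one more tool, called as name(argument=value, ...) on one line, values as JSON. play_rows: Moves the arm, as the interface text tells. Its arguments: {"type":"object","properties":{"deltas":{"type":"string"},"newtons":{"type":"number"}},"required":["deltas"]}

```bash
mkdir -p pics; cat > h.py <<'E'
from rig import manip
import numpy as np, cv2
def snap(n,f):
    c=manip.capture(n); cv2.imwrite('pics/'+f,c['image'][:,:,::-1]); np.savez('pics/'+f+'.npz',K=c['intrinsics'],T=c['pose']); return c
def ray(f,u,v,z):
    d=np.load('pics/'+f+'.npz'); K,T=d['K'],d['T']
    r=T[:3,:3]@np.linalg.inv(K)@[u,v,1]; o=T[:3,3]; return o+r*(z-o[2])/r[2]
def proj(f,p):
    d=np.load('pics/'+f+'.npz'); q=np.linalg.inv(d['T'])@np.append(p,1); q=d['K']@q[:3]; return q[:2]/q[2]
E
python3 -c "
from h import *
snap('top','top1.png');snap('scene','scene1.png')
s=manip.sense();print(s)"
```

```text
{'clock': 0.1, 'qpos': array([-1.14698041e+00,  8.74374059e-02,  1.75209144e-01,  1.65979873e+00,
        1.78957826e-05,  1.57081101e+00]), 'dq': array([-0.00211085, -0.00106359,  0.00266479, -0.00097413, -0.00217285,
       -0.00046009]), 'tau': array([ 1.44477108e-04, -5.21564233e+01,  4.65653121e+01,  1.60316663e-02,
       -1.99488034e-05, -1.51923376e-05]), 'position': array([ 0.22610361, -0.50115119,  0.23063402]), 'tcp_rot': array([ 9.77632762e-01,  2.10318340e-01, -1.20676710e-04, -6.03448823e-04]), 'ft_force': array([-0.45481767, -0.40727321,  0.31035724]), 'ft_torque': array([ 0.03337453, -0.04217318,  0.01261239]), 'grip_width': 0.08526773490432003}
```

View pics/top1.png

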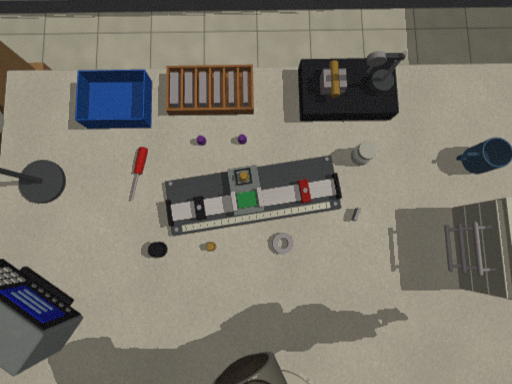

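View pics/scene1.png

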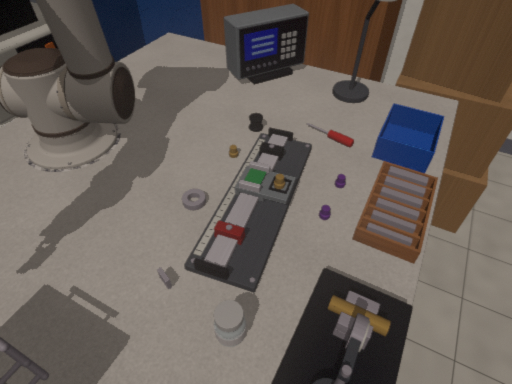

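The top view shows the green pad at about (247,200), the red stop at (305,190) and the black stop at (199,208). The bush is at (243,177), so the red stop lies in slide −y. The scene view agrees.

```bash
python3 -c "
from h import *
for f,z0 in (('top1.png',(.056,.05)),('scene1.png',(.056,.05))):
    im=cv2.imread('pics/'+f); h=cv2.cvtColor(im,cv2.COLOR_BGR2HSV)
    g=cv2.inRange(h,(50,120,50),(75,255,255)); r=cv2.inRange(h,(0,150,60),(6,255,255))|cv2.inRange(h,(174,150,60),(180,255,255))
    for m,z in ((g,z0[0]),(r,z0[1])):
        n,l,s,c=cv2.connectedComponentsWithStats(m)
        for i in range(1,n):
            if s[i,4]>25: print(f,s[i],c[i].round(1),ray(f,*c[i],z).round(4))
f='top1.png'
# bed corners, bed z=.02
for p in ((165,182),(331,156),(340,208),(175,234),): print(ray(f,*p,.02).round(4))
for p in ((199,203),): print('black',ray(f,*p,.05).round(4))
print('bush',ray(f,243,176,.078).round(4))
for n,p in dict(spare=(211,246),ring=(283,243),loupe=(157,249),jar=(364,152),block=(355,214)).items(): print(n,ray(f,*p,.03).round(3))
"
```

```text
top1.png [237 191  20  17 278] [246.6 199.1] [0.5541 0.0621 0.056 ]
top1.png [134 147  13  27 229] [140.2 159.9] [0.6645 0.3408 0.05  ]
top1.png [298 179  13  24 171] [304.1 190.3] [ 0.5753 -0.0885  0.05  ]
scene1.png [246 169  19  14 170] [255.2 175.9] [0.557  0.0646 0.056 ]
scene1.png [328 131  25  15 182] [340.4 138. ] [0.6852 0.3041 0.05  ]
scene1.png [215 221  29  23 289] [229.4 230.9] [ 0.5839 -0.0966  0.05  ]
[0.6095 0.2821 0.02  ]
[ 0.6733 -0.1709  0.02  ]
[ 0.5298 -0.1878  0.02  ]
[0.4692 0.2536 0.02  ]
black [0.5471 0.1859 0.05  ]
bush [0.6108 0.07   0.078 ]
spare [0.436 0.157 0.03 ]
ring [ 0.44  -0.031  0.03 ]
loupe [0.431 0.298 0.03 ]
jar [ 0.68  -0.259  0.03 ]
block [ 0.512 -0.224  0.03 ]
```

play_rows(deltas="0 0 0 0.095 255; 0 0 0 0.095 255; 0 0 0 0.095 255; 24 -30 0 0 255; 24 -30 0 0 255; 24 -30 0 0 255; 24 -30 0 0 255; 24 -30 0 0 255; 24 -30 0 0 255; 24 -30 0 0 255", newtons=40)

```text
clock: 0.93
position: [0.3671, -0.2675, 0.2249]
tcp_rot: [0.998, 0.056, -0.003, -0.004]
ft_force: [0.2, -0.7, -0.7]
grip_width: 0.0003
```

```bash
cat >> h.py <<'E'
from scipy.spatial.transform import Rotation as R
def to(p,th):
    s=manip.sense(); M=R.from_quat(s['tcp_rot']).as_matrix(); d=M.T@(np.array(p)-s['position'])*1000
    tx=np.arctan2(M[1,0],M[0,0]); print('t',s['clock'],'pos',s['position'].round(4),'F',s['ft_force'].round(2),'w',s['grip_width'],'tilt',M[:,2].round(4),'delta tool mm',d.round(1),'yaw',round(tx-th,4))
E
python3 -c "
from h import *
to((.555,.062,.15),.139)"
```

```text
t 0.9333 pos [ 0.3671 -0.2675  0.2249] F [ 0.18 -0.69 -0.67] w 0.0002616868896005378 tilt [-0.0062  0.008  -0.9999] delta tool mm [ 223.9 -305.8   76.4] yaw -0.0271
```

play_rows(deltas="22 -30 5 -0.014 255; 22 -30 5 -0.013 255; 22 -30 5 0 255; 22 -30 5 0 255; 22 -30 5 0 255; 22 -30 5 0 255; 22 -30 5 0 255; 22 -30 5 0 255; 22 -30 5 0 255; 0 0 0 0 255")

```text
clock: 1.77
position: [0.5321, 0.0492, 0.1766]
tcp_rot: [0.997, 0.072, -0.003, -0.004]
ft_force: [-0.0, 0.2, -0.6]
grip_width: 0.0003
```

```bash
python3 -c "
from h import *
snap('wrist','w1.png');to((.555,.062,.12),.139)"
```

```text
t 1.8167 pos [0.5311 0.0473 0.177 ] F [-0.82 -0.18  0.22] w 3.985546218461664e-05 tilt [-0.0081  0.0072 -0.9999] delta tool mm [ 26.2 -10.6  57. ] yaw 0.0058
```

View pics/w1.png

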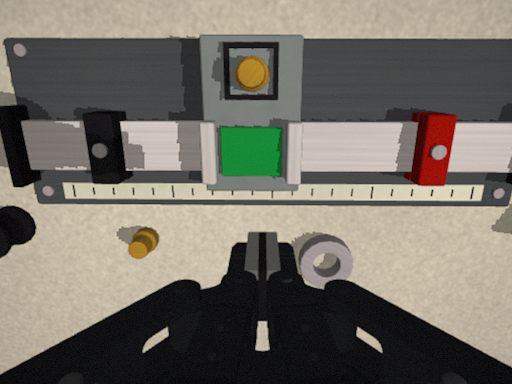

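The wrist view shows the pad at about (251,152), the cheeks at x 209 and 294, the red stop top near (437,148) and the bush in its nest at (252,73). The fingertips are at (262,240).

```bash
python3 -c "
from h import *
f='w1.png'
im=cv2.imread('pics/'+f); h=cv2.cvtColor(im,cv2.COLOR_BGR2HSV)
g=cv2.inRange(h,(50,120,50),(75,255,255)); r=cv2.inRange(h,(0,150,60),(6,255,255))|cv2.inRange(h,(174,150,60),(180,255,255))
for m,z in ((g,.056),(r,.05)):
    n,l,s,c=cv2.connectedComponentsWithStats(m); i=1+s[1:,4].argmax(); print(s[i],c[i].round(1),ray(f,*c[i],z).round(4))
for m in ((417,114),(453,114),(446,184),(419,184)): print('red',ray(f,*m,.05).round(4))
a=ray(f,30,122,.032);b=ray(f,505,122,.032);print(a,b,np.arctan2(-(b-a)[0]*-1,-(b-a)[1]))
a=ray(f,203,38,.048);b=ray(f,302,37,.048);print('deck',a,b)
L=ray(f,215,150,.066);Rr=ray(f,288,150,.066);print('cheek inner tops',L,Rr)
p=ray(f,251,152,.056);to((p[0],p[1],.075),.139)"
```

```text
[ 220  127   62   49 2974] [250.9 150.9] [0.5542 0.0626 0.056 ]
[ 408  112   49   73 2118] [433.6 147.5] [ 0.5778 -0.086   0.05  ]
red [ 0.602  -0.0648  0.05  ]
red [ 0.6062 -0.0931  0.05  ]
red [ 0.549  -0.1057  0.05  ]
red [ 0.5457 -0.083   0.05  ]
[0.54652592 0.25607329 0.032     ] [ 0.60625821 -0.1494109   0.032     ] 0.1462591093534975
deck [0.63314014 0.11040702 0.048     ] [0.64462724 0.03625455 0.048     ]
cheek inner tops [0.55269733 0.09033295 0.066     ] [0.56103913 0.03396592 0.066     ]
t 1.8167 pos [0.5311 0.0473 0.177 ] F [-0.82 -0.18  0.22] w 3.985546218461664e-05 tilt [-0.0081  0.0072 -0.9999] delta tool mm [ 24.8 -10.9 102. ] yaw 0.0058
```

play_rows(deltas="13 -6 15 0 255; 12 -5 25 0 255; 0 0 25 0 255; 0 0 22 0 255; 0 0 5 0 255; 0 0 0 0 255")

```text
clock: 2.32
position: [0.5534, 0.0603, 0.0827]
tcp_rot: [0.997, 0.072, -0.004, -0.003]
ft_force: [0.4, 0.4, 0.8]
grip_width: 0.0
```

```bash
python3 -c "
from h import *
to((.555,.0625,.058),.146)"
```

```text
t 2.3167 pos [0.5534 0.0603 0.0827] F [0.35 0.43 0.84] w 2.4195642430450493e-05 tilt [-0.008   0.0058 -1.    ] delta tool mm [ 2.1 -1.8 24.6] yaw -0.0012
```

play_rows(deltas="2 -2 10 0 255; 0 0 10 0 255; 0 0 4 0 255; 0 0 0 0 255")

```text
clock: 2.65
position: [0.556, 0.0613, 0.0602]
tcp_rot: [0.997, 0.071, -0.002, -0.003]
ft_force: [0.8, 0.1, -0.5]
grip_width: -0.0
```

```bash
python3 -c "
from h import *
to((.555,.0625,.049),.146);snap('wrist','w2.png')"
```

```text
t 2.65 pos [0.556  0.0613 0.0602] F [ 0.78  0.12 -0.51] w -3.4439718283946033e-06 tilt [-0.0042  0.006  -1.    ] delta tool mm [-0.8 -1.3 11.2] yaw -0.0033
```

View pics/w2.png

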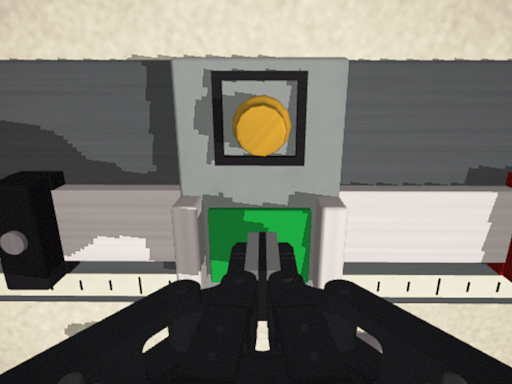

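The fingertips are between the cheeks at about (262,245), over the middle of the pad along the rail. Next I press straight down.

play_rows(deltas="0 0 3 0 255; 0 0 2 0 255; 0 0 2 0 255; 0 0 2 0 255; 0 0 2 0 255")

```text
clock: 3.12
position: [0.5571, 0.0614, 0.0523]
tcp_rot: [0.997, 0.071, 0.0, -0.003]
ft_force: [-4.0, -1.0, 7.4]
grip_width: 0.0
```

play_rows(deltas="-0.5 0 2 0 255; -0.5 0 2 0 255; 0 0 2 0 255; 0 0 2 0 255")

```text
clock: 3.45
position: [0.5573, 0.0614, 0.0489]
tcp_rot: [0.997, 0.071, 0.003, -0.003]
ft_force: [-10.0, -1.1, 23.9]
grip_width: 0.0002
```

play_rows(deltas="-1 3 1 0 255; -1 4 1 0 255; 0 5 1 0 255; 0 5 1 0 255")

```text
clock: 3.78
position: [0.5595, 0.0459, 0.0502]
tcp_rot: [0.997, 0.072, 0.006, -0.004]
ft_force: [-5.9, -0.7, 7.6]
grip_width: -0.0002
```

```bash
python3 -c "
from h import *
to((.5765,-.0875,.049),.146)"
```

```text
t 3.7833 pos [0.5595 0.0459 0.0502] F [-5.87 -0.67  7.62] w -0.0001856009664585235 tilt [ 0.0121  0.0093 -0.9999] delta tool mm [ -2.4 134.5   0.2] yaw -0.001
```

play_rows(deltas="-1 5 2 0 255; -1 5 2 0 255; -0.5 6 2 0 255; -0.5 6 2 0 255")

```text
clock: 4.12
position: [0.5626, 0.0243, 0.049]
tcp_rot: [0.997, 0.073, 0.011, -0.005]
ft_force: [-7.4, 0.6, 16.6]
grip_width: 0.0002
```

```bash
python3 -c "
from h import *
to((.5765,-.0875,.049),.146);snap('wrist','w3.png')"
```

```text
t 4.1167 pos [0.5626 0.0243 0.049 ] F [-7.36  0.56 16.61] w 0.00016386143615173068 tilt [ 0.0218  0.012  -0.9997] delta tool mm [ -2.6 112.7  -1.1] yaw 0.0006
```

View pics/w3.png

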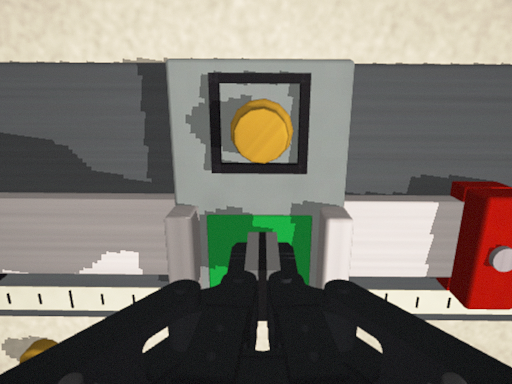

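The carriage runs with the fingers: the bush stands in its nest at (262,130) and the red stop is ahead at x≈455.

play_rows(deltas="-1 8 1.5 0 255; -1 8 1.5 0 255; -1 8 1.5 0 255; -1 8 1.5 0 255; -1 8 1.5 0 255")

```text
clock: 4.58
position: [0.5682, -0.0161, 0.0491]
tcp_rot: [0.997, 0.074, 0.018, -0.006]
ft_force: [-2.7, 2.3, 9.8]
grip_width: 0.0003
```

```bash
python3 -c "
from h import *
to((.5765,-.0875,.049),.146)"
```

```text
t 4.5833 pos [ 0.5682 -0.0161  0.0491] F [-2.67  2.28  9.84] w 0.0003204665272430413 tilt [ 0.0359  0.0147 -0.9992] delta tool mm [-2.4 71.9 -0.6] yaw 0.0025
```

play_rows(deltas="-1 6 1.5 0 255; -1 5 1.5 0 255; -0.5 4 1.5 0 255")

```text
clock: 4.83
position: [0.5706, -0.0321, 0.0491]
tcp_rot: [0.997, 0.074, 0.022, -0.006]
ft_force: [-5.7, 1.0, 12.5]
grip_width: -0.0002
```

```bash
python3 -c "
from h import *
to((.5765,-.0875,.049),.146);snap('wrist','w4.png')"
```

```text
t 4.8333 pos [ 0.5706 -0.0321  0.0491] F [-5.71  0.98 12.53] w -0.00017707787478672842 tilt [ 0.0437  0.0155 -0.9989] delta tool mm [-2.4 55.6 -0.5] yaw 0.0026
```

View pics/w4.png

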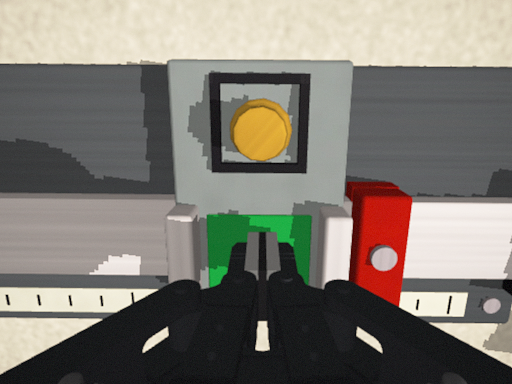

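The carriage is nearly at the stop: the deck edge is at x≈351 and the red block starts at x≈352. I'll go on in small steps until the side force rises.

play_rows(deltas="-0.5 2 1.5 0 255; -0.5 2 1.5 0 255; -0.5 2 1.5 0 255; 0 2 1.5 0 255")

```text
clock: 5.22
position: [0.5724, -0.0407, 0.0492]
tcp_rot: [0.997, 0.074, 0.026, -0.006]
ft_force: [-3.7, 5.9, 11.0]
grip_width: 0.0002
```

play_rows(deltas="0 2 1.5 0 255; 0 2 1.5 0 255; 0 2 1.5 0 255")

```text
clock: 5.47
position: [0.5748, -0.0437, 0.0492]
tcp_rot: [0.997, 0.075, 0.029, -0.009]
ft_force: [-5.0, 5.9, 11.9]
grip_width: -0.0
```

```bash
python3 -c "
from h import *
to((.5765,-.0875,.049),.146);snap('wrist','w5.png')"
```

```text
t 5.4667 pos [ 0.5748 -0.0437  0.0492] F [-5.02  5.89 11.89] w -2.046589821082275e-05 tilt [ 0.0563  0.0228 -0.9982] delta tool mm [-4.9 43.6 -0.7] yaw 0.0046
```

View pics/w5.png

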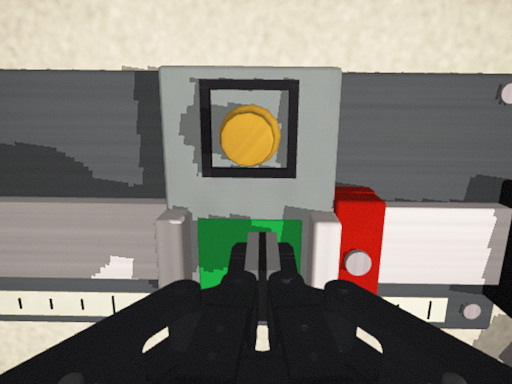

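The pad has shifted left of the fingers, so they slipped on it while the carriage sat against the red stop. Now I let the pad up, lifting straight.

play_rows(deltas="0 0 -1 0 255; 0 0 -2 0 255; 0 0 -3 0 255; 0 0 -5 0 255; 0 0 -10 0 255; 0 0 -20 0 255; 0 0 -25 0 255; 0 0 -25 0 255; 0 0 -25 0 255; 0 0 0 0 255")

```text
clock: 6.35
position: [0.567, -0.046, 0.1737]
tcp_rot: [0.997, 0.076, 0.029, -0.01]
ft_force: [0.7, 0.1, 0.6]
grip_width: -0.0001
```

```bash
python3 -c "
from h import *
to((.5765,-.0875,.15),.146);snap('wrist','w6.png')
f='w6.png'
im=cv2.imread('pics/'+f); h=cv2.cvtColor(im,cv2.COLOR_BGR2HSV)
g=cv2.inRange(h,(50,120,50),(75,255,255))
n,l,s,c=cv2.connectedComponentsWithStats(g); i=1+s[1:,4].argmax(); p=ray(f,*c[i],.056); print(p, np.linalg.norm(p[:2]-[.5542,.0626]))
"
```

```text
t 6.35 pos [ 0.567  -0.046   0.1737] F [0.72 0.14 0.6 ] w -0.00014638315310470744 tilt [ 0.0567  0.0237 -0.9981] delta tool mm [ 1.7 42.8 23.2] yaw 0.0055
[ 0.5685169  -0.03819499  0.056     ] 0.10180669638330103
```

View pics/w6.png

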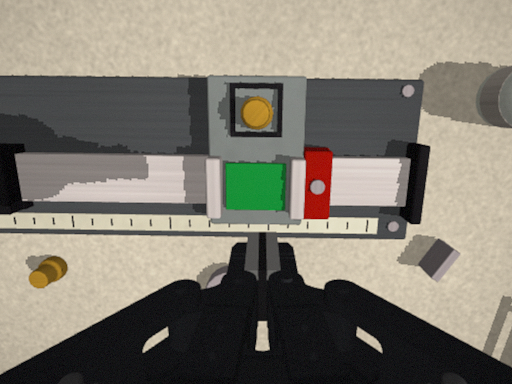

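The pad is up again, the carriage touches the red stop at x≈304 and the bush stands in its nest at (257,112). The arm is clear, so I'm handing in.

```bash
python3 -c "
from h import *
print(manip.hand_in())"
```

```text
the job is handed in; nothing more can be done
None
```

The carriage is at the red stop with the pad up. I pressed the green pad fully down with the closed fingertips, ran the carriage about 102 mm toward the red stop, and lifted straight off. I handed in with the arm clear, at 6.35 s on the robot's clock.

- **Carriage at the stop:** the side force rose to about 6 N. The fingers then slid on the pad while the carriage stayed put. The last wrist picture shows no gap between the carriage and the red stop.
- **Pad during the push:** tip height was 49–50 mm at each reading, so the pad was 6–7 mm down. One reading fell to about 7.6 N at roughly 5.8 mm, still past the 4 mm where the carriage runs freely. Pressing peaked at about 24 N.
- **Bush and bystanders:** the bush was standing in its nest after the lift. I moved nothing else knowingly. The last picture was the wrist view only, so I did not compare every bystander before and after.
- **Off plan:** the tool drifted to about 3.5° of tilt while pressing, and I saw no harm from it. Nothing else I checked failed or disagreed. I did not test the brake's hold separately.

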